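Seat a well plate in the stage corner and close the sliding stop

ROBOT

A 6-joint arm with a two-finger parallel gripper is mounted at the origin on the work surface. World frame = base frame: x ahead of the robot, y to its left, z up, the work surface at z = 0. Lengths are in mm, angles in rad, forces in N, time in s.
With the tool pointing down it reaches from about 350 to 775 mm from the base axis. Payload 7.3 kg.
Tool frame: the origin (TCP) lies on the centre line of the jaws, within the pads' length; the fingertips stand 22 mm ahead of it and the grasp point (between the pads) lies 3 mm ahead of it; z points along the fingers, y is the direction in which the jaws open and shut (so a half turn about z gives the same grasp; the last joint's range is limited). The gripper opens to 92 mm and grips with 3 to 60 N. Pads are 19 mm wide; open, the fingers measure 130 mm over their backs; the gripper's body (75 mm by 190 mm) begins 47 mm behind the grasp point.
Start: joints at [-1.272, 0.342, 1.524, -0, 1.275, -0.146], TCP at [225.919, -473.923, 248.741] pointing down, gripper open.
Joint ranges: [-2.53, 2.53], [-0.77, 2.02], [0.04, 2.7], [-1, 4.14], [0.28, 2.66], [-3.11, 3.11]. Speed limits (rad/s): [2.57, 2.57, 3.14, 3.14, 3.14, 3.14].

INTERFACE

Orientations are given as [roll, pitch, yaw] about the fixed x, y, z axes, in that order (R = Rz(yaw) Ry(pitch) Rx(roll)).
In Python, from plant import get_obs, capture, close_job gives the robot as it stands.
- The arm moves only by the tool carry_out, never from a script. Its arguments are lists of equal length, an entry for each row: "xyz": the shift along the tool's x, y, z scaled (see below), a list of three; "dr": the turn, a rotation vector about the tool's x, y, z scaled (see below), a list of three. A call has 1 to 8 rows; each row shifts and turns the commanded pose from where the row before left it, along the tool's axes as they then stand; what a row does not reach is not made up. The controller multiplies each number of a shift by 0.06 m and each number of a turn by 8 degrees. A row lasts 1/8 s, in which the tool goes at most 62.5 mm and 10.7 degrees, less where a joint would pass 70% of its speed; a pose out of reach is approached as far as the arm can. A call with a number of a shift or a turn outside -1 to 1 is refused whole. A call with a gripper value outside its range is refused whole. "gripper" is the gripper's target within -1 to 1 (fully open at 1, half-way at 0, shut at -1), set as the call begins (left out, the last holds). The fingers move at their own pace and stop on an object; the grip force is fixed at half the most. Time passes only in rows, so rows that do not move let the fingers close. It gives the time, the measured TCP pose, the force and the opening at its end, in the units of the state.
- get_obs(): the state, without advancing time (a new reading comes with each control period).
- capture(name): name is "scene" or "side" or "wrist"; returns a dict with "image" (480x640x3 uint8, blue, green, red), "fx", "fy", "cx", "cy" (pixels), "pose" (4x4, takes a point from camera to world coordinates). Camera axes: x right, y up, looking along -z (the intrinsics and any distortion apply to the point x, -y, -z); pixel columns grow to the right and rows downward; lengths in mm; the calibration is good to about 2 mm. A picture is of the moment at which its call begins. There is no depth.
- close_job(): hands the job in, once; it reports no verdict.
The state is a dict: "time": time; "joint_positions": joint angles; "dq": joint speeds; "tau": joint torques, N m; "tool_pos": TCP position; "tcp_rot": TCP orientation; "contact_force": force on the tool from outside, world axes, zero at the start; "moment": the same for the moment, N m; "grip_width": finger opening in mm.
Only numpy, scipy, OpenCV 4.12 (cv2) and the standard library are available. Lean on these libraries where they do the work, as an engineer would, in place of code of your own. Each camera call takes 0.05 s, during which the arm holds its last target.

TASK

On the dark imaging stage, push the white six-well plate along the surface into the corner of the two fixed rails, so that its long side sits flush against the back rail and its short side flush against the side rail, and push the sliding stop along the back rail until it touches the plate and traps it there. Only push with the fingers: do not lift or tip the plate, and leave everything else where it stands.

Things in the scene. Friction and masses are not known exactly. Their poses are not given: they have to be found in the camera images.
- stage: Fixed dark metal stage, 240 (x) x 360 (y) x 12 mm, turned up to 15 degrees. Origin: centre of underside, on the bench. Two fixed aluminium rails, 15 mm wide, stand 14 mm above its top: back rail along the far edge, inner face at stage x = +100 mm; side rail along the left edge, inner face at stage y = +150 mm. A plate home in the corner has its centre at stage x +57.2, y +86.1 mm.
- well_plate: Loose white six-well culture plate (rectangular, 3 x 2 round wells), 85.5 (own x) x 127.8 (own y) x 20 mm tall, about 0.12 kg, lying on the stage. Origin: centre of underside. Starts a few cm short of both rails, turned up to 17 degrees from them; its +x long side faces the back rail, its +y short side the side rail.
- clamp (a joint): Sliding stop, an aluminium block on the back rail, at the stage's right end. Value in m: how far it is slid along stage +y, towards the side rail (0 fully right, travel ends at 0.14). Its face that meets the plate is at stage y = value - 100 mm: touches a plate that is home at 0.122. About 1.5 N friction; stays where left.
- clamp_push (a point): Centre of the stop's outer (-y) end face, to push on, 15.5 mm above the stage top. The block in front of the rail spans stage x 62 to 98 mm, 30 mm long in y, from 1.5 to 29.5 mm above the stage top. Over the rail it carries a small black knob, up to 39 mm above the stage top.
- petri_dish: Small flat round dish, 44 mm across, 14 mm tall, standing on the stage near one of its two near corners; leave alone. Origin: centre of underside.
- vial: Small glass screw-cap vial, 26 mm across, 42 mm tall, standing on the stage near the other near corner; leave alone. Origin: centre of underside.
- big_dish: Flat round dish, 88 mm across, 14 mm tall, on the bench to the right; leave alone. Origin: centre of underside.
- bottle: White plastic bottle, 64 mm across, 130 mm tall, on the bench to the left; leave alone. Origin: centre of underside.
- slide_box: Cardboard box 85 x 60 x 35 mm on the bench to the left; leave alone. Origin: centre of underside.
- jar: Amber jar with black cap, 54 mm across, 60 mm tall, on the bench to the right; leave alone. Origin: centre of underside.
- pipette: Hand pipette lying on the bench to the right, about 240 mm long and 22 mm high; leave alone. Origin: on the bench, near the middle of its length.

How it is judged:
By the outcome, as a careful person would: the job done as asked, in the order asked, and still so for the second after the job is handed in, with the robot touching nothing.
It also fails if it takes over 54 s, if anything falls off the work surface, if the arm or the gripper's body presses on something with over 40 N, if the wrist force passes 120 N, or if a joint passes its speed limit or range.

## Working session

There is one attempt and no reset: what is moved stays moved. The work goes in short steps, Python scripts to look and compute and a tool call to move; the robot and the scene stay as the last step left them, time stands still between calls to the robot, and variables do not carry over. Pictures are saved under pics/ and viewed, and the job is handed in when it is done.

Besides the shell and the picture viewer there is one more tool, called after ">>>" by a JSON object that holds its "name" and its "arguments", one argument or row to a line. carry_out: Moves the arm, as the interface text tells. Shifts and turns lie within -1 to 1; 1 stands for 0.06 m of shift or 8 degrees of turn. Its arguments: {"type":"object","properties":{"xyz":{"type":"array"},"dr":{"type":"array"},"gripper":{"type":"number"}},"required":["xyz","dr"]}

```bash
ls; mkdir -p pics; python3 - <<'E'
from plant import get_obs,capture
import cv2,numpy as np
o=get_obs();print(o)
for n in ("scene","side","wrist"):
    c=capture(n);cv2.imwrite(f"pics/{n}0.png",c["image"]);print(n,{k:(np.round(v,3).tolist()) for k,v in c.items() if k!="image"})
    np.save(f"pics/{n}0.npy",c,allow_pickle=True)
E
```

```text
pics
{'time': 0.0, 'joint_positions': array([-1.27201678e+00,  3.42709191e-01,  1.52502671e+00, -1.63022358e-05,
        1.27541019e+00, -1.46000882e-01]), 'dq': array([-0.0008145 , -0.00123094, -0.00091362,  0.00078693, -0.00010916,
        0.00111915]), 'tau': array([-7.15561164e-04, -4.31248212e+01, -2.44218725e+01,  7.15258392e-02,
        5.58367185e-02, -1.27423018e-04]), 'tool_pos': array([ 225.78795011, -473.54321518,  248.04858462]), 'tcp_rot': array([-3.14005347e+00, -2.10576130e-04,  4.44785023e-01]), 'contact_force': array([ 0.17676396, -0.5355978 ,  0.60828851]), 'moment': array([-0.01510478,  0.01608052,  0.02550763]), 'grip_width': 91.74734749617878}
scene {'fx': 454.736, 'fy': 454.736, 'cx': 320.344, 'cy': 246.202, 'pose': [[0.803, -0.335, 0.492, 1071.442], [0.595, 0.476, -0.647, -726.182], [-0.017, 0.813, 0.582, 732.27], [0.0, 0.0, 0.0, 1.0]]}
side {'fx': 624.506, 'fy': 624.506, 'cx': 329.068, 'cy': 235.433, 'pose': [[-0.989, 0.082, -0.124, 339.319], [-0.148, -0.644, 0.751, 1082.542], [-0.019, 0.761, 0.649, 1013.742], [0.0, 0.0, 0.0, 1.0]]}
wrist {'fx': 387.784, 'fy': 387.784, 'cx': 321.809, 'cy': 234.97, 'pose': [[0.43, 0.871, 0.237, 289.539], [-0.903, 0.415, 0.112, -443.064], [-0.001, -0.262, 0.965, 383.563], [0.0, 0.0, 0.0, 1.0]]}
```

View pics/scene0.png

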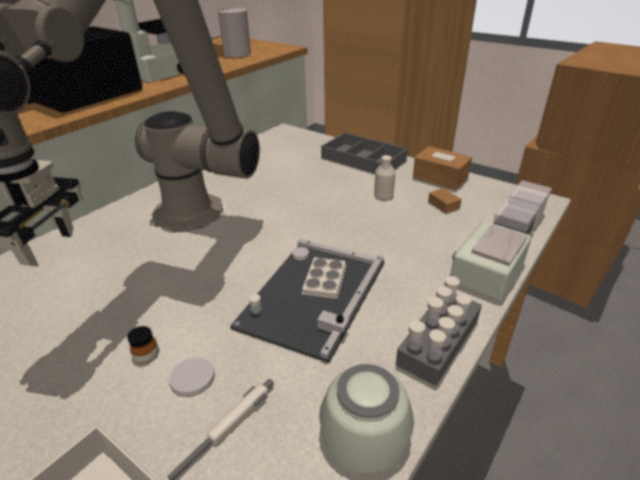

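View pics/side0.png

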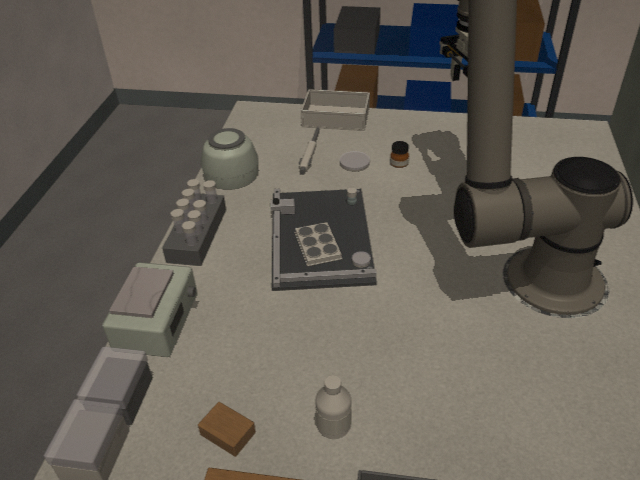

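View pics/wrist0.png

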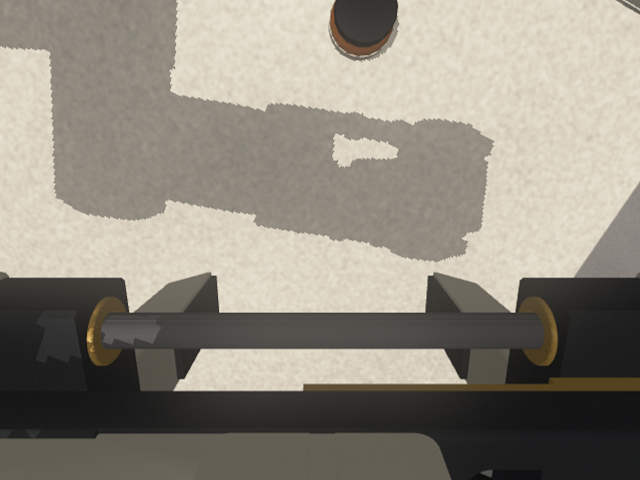

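The stage shows in scene around (310,300) and in side around (322,240). The plate is near the left/back corner, the petri dish at the near-left corner, and the vial at the near-right. I'll enlarge the crops next.

```bash
cat > h.py <<'E'
import numpy as np,cv2
def load(n): return np.load(f"pics/{n}.npy",allow_pickle=True).item()
def ray(c,u,v,z):
    P=c["pose"];d=P[:3,:3]@np.array([(u-c["cx"])/c["fx"],-(v-c["cy"])/c["fy"],-1.]);o=P[:3,3]
    return o+d*(z-o[2])/d[2]
def proj(c,p):
    P=c["pose"];q=P[:3,:3].T@(np.asarray(p,float)-P[:3,3])
    return np.array([c["cx"]+c["fx"]*q[0]/-q[2],c["cy"]-c["fy"]*q[1]/-q[2]])
def crop(c,x,y,w,h,s,f):
    im=cv2.resize(c["image"][y:y+h,x:x+w],None,fx=s,fy=s,interpolation=cv2.INTER_CUBIC)
    cv2.imwrite(f,im)
E
python3 - <<'E'
from h import *
c=load("scene0");print([k for k in c]);crop(c,225,230,170,135,4.5,"pics/sc_crop.png")
c=load("side0");crop(c,260,180,125,115,5,"pics/sd_crop.png")
E
```

```text
['image', 'fx', 'fy', 'cx', 'cy', 'pose']
```

View pics/sc_crop.png

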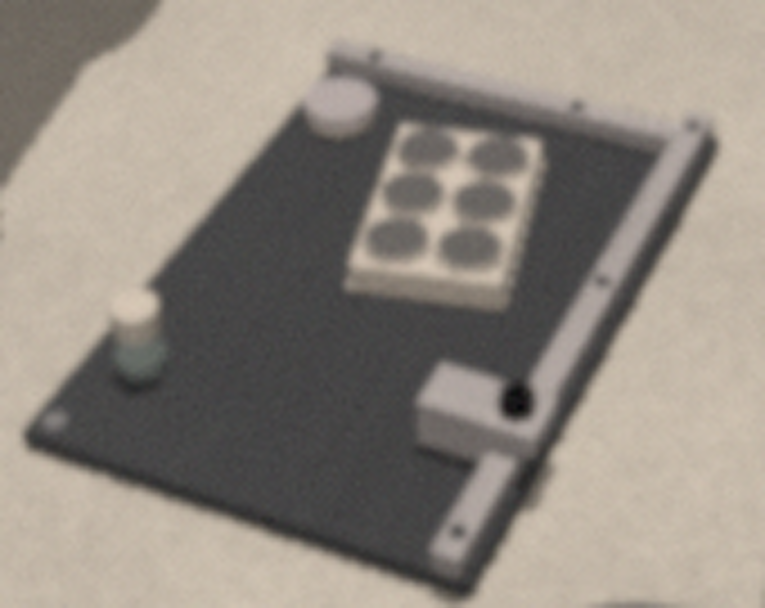

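View pics/sd_crop.png

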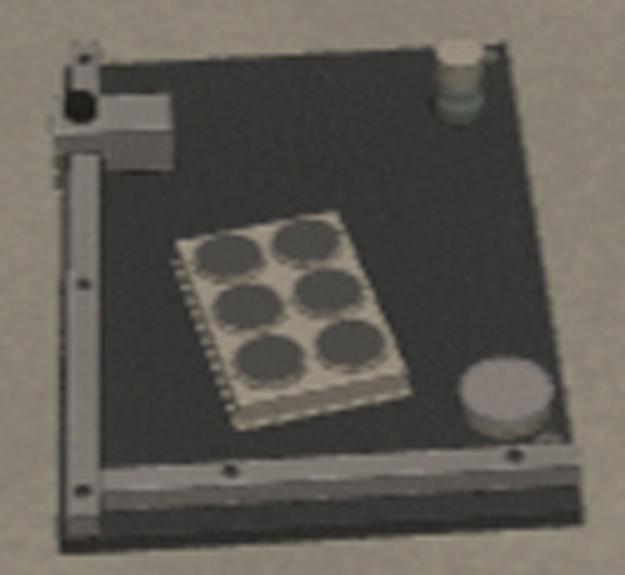

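```bash
python3 - <<'E'
from h import *
s=load("scene0");d=load("side0")
S=lambda x,y,z:ray(s,225+(x+.5)/4.5-.5,230+(y+.5)/4.5-.5,z)[:2]
D=lambda x,y,z:ray(d,260+(x+.5)/5-.5,180+(y+.5)/5-.5,z)[:2]
A={"nr":S(27,433,12),"br":S(465,582,12),"bl":S(716,138,12),"nl26":S(330,45,26)}
B={"nr":D(507,45,12),"nl26":D(580,455,26),"bl26":D(66,512+20,26),"br26":D(72,40,26)}
for n,Q in (("sc",A),("sd",B)):
    for k in Q: print(n,k,Q[k].round(1))
    K=list(Q)
    for i in range(4):
        v=Q[K[(i+1)%4]]-Q[K[i]]; print(K[i],K[(i+1)%4],np.linalg.norm(v).round(1),np.degrees(np.arctan2(v[1],v[0])).round(1))
PA=[S(400,122,32),S(542,138,32),S(507,292,32),S(350,275,32)]
PB=[D(175,240,32),D(337,212,32),D(410,382,32),D(240,412,32)]
for n,P in (("sc",PA),("sd",PB)):
    print(n,np.mean(P,0).round(1))
    for i in range(4):
        v=P[(i+1)%4]-P[i];print(P[i].round(1),np.linalg.norm(v).round(1),np.degrees(np.arctan2(v[1],v[0])).round(1))
E
```

```text
sc nr [ 480.7 -280.5]
sc br [ 708.5 -231.1]
sc bl [635.2 118.5]
sc nl26 [406.8  48.2]
nr br 233.0 12.2
br bl 357.2 101.8
bl nl26 239.0 -162.9
nl26 nr 337.0 -77.3
sd nr [ 474.5 -281.5]
sd nl26 [405.   47.9]
sd bl26 [627.7 126.8]
sd br26 [ 704.8 -238.4]
nr nl26 336.7 101.9
nl26 bl26 236.2 19.5
bl26 br26 373.3 -78.1
br26 nr 234.4 -169.4
sc [559.6 -37.6]
[493.3   4.7] 81.8 24.7
[567.7  38.8] 131.2 -63.8
[625.5 -78.9] 82.1 -153.8
[ 551.9 -115.1] 133.3 116.0
sd [551.7 -29.1]
[616.3 -72.9] 82.3 -157.4
[ 540.3 -104.4] 130.8 113.7
[487.6  15.3] 81.1 22.0
[562.8  45.7] 130.1 -65.7
```

Rough estimate: the stage yaw is about 12° with its centre near (557,-79), and the plate yaw is about 23-24°. I'll move the wrist camera over the stage for a better view.

>>> {"name": "carry_out", "arguments": {
  "xyz": [
    [0.4,-0.24,-0.1],
    [0.8,-0.48,-0.1],
    [0.8,-0.48,-0.1],
    [0.8,-0.48,-0.1],
    [0.8,-0.48,-0.1],
    [0.8,-0.48,-0.1],
    [0.8,-0.48,-0.1],
    [0.8,-0.48,-0.1]
  ],
  "dr": [
    [0,0,0],
    [0,0,0],
    [0,0,0],
    [0,0,0],
    [0,0,0],
    [0,0,0],
    [0,0,0],
    [0,0,0]
  ]
}}

```text
time: 1.15
tool_pos: [458.6, -122.4, 296.8]
tcp_rot: [3.141, 0.0, 0.445]
contact_force: [1.3, -0.3, 0.2]
grip_width: 91.7
```

>>> {"name": "carry_out", "arguments": {
  "xyz": [
    [0.4,-0.24,0],
    [0,0,0],
    [0,0,0],
    [0,0,0]
  ],
  "dr": [
    [0,0,0.83],
    [0,0,0.83],
    [0,0,0],
    [0,0,0]
  ],
  "gripper": 0.5
}}

```text
time: 1.65
tool_pos: [473.2, -100.9, 296.6]
tcp_rot: [-3.142, 0.0, 0.215]
contact_force: [-0.2, -0.1, -0.0]
grip_width: 68.8
```

```bash
python3 - <<'E'
from plant import get_obs,capture
import cv2,numpy as np
c=capture("wrist");cv2.imwrite("pics/wrist1.png",c["image"]);np.save("pics/wrist1.npy",c,allow_pickle=True)
o=get_obs();print(o["time"],o["tool_pos"],o["tcp_rot"],o["contact_force"],o["grip_width"])
E
```

```text
1.7 [ 473.21471044 -101.06804988  296.65100461] [3.14156092e+00 1.92180654e-04 2.14041482e-01] [-0.08547306  0.02615123  0.5992772 ] 68.72968638264705
```

View pics/wrist1.png

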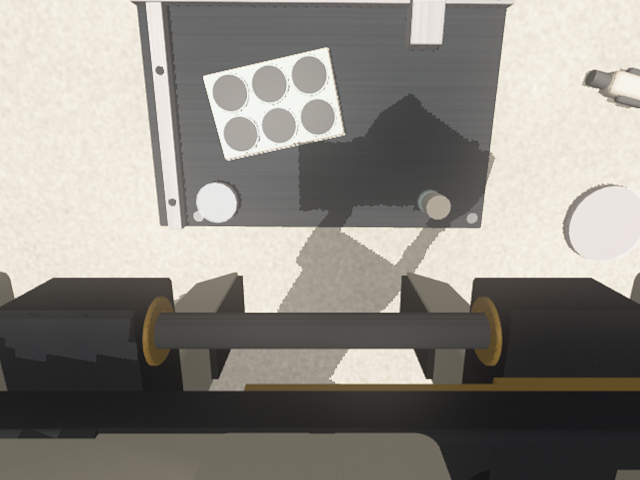

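The wrist view shows the plate near (273,104), the side rail at columns 145–183, the back rail at rows 0–6, the stop at (428,22), the petri dish at (216,202) and the vial at (436,205). Next I'll measure with line fits.

```bash
cat >> h.py <<'E'
def edge_pts(img,seeds,direction,half=8):
    """subpixel max-gradient along direction near each seed"""
    g=cv2.GaussianBlur(cv2.cvtColor(img,cv2.COLOR_BGR2GRAY),(0,0),1.0).astype(np.float32)
    t=np.arange(-half,half+.01,.25);n=np.array(direction,float);n/=np.linalg.norm(n);out=[]
    for s in seeds:
        p=np.array(s)[None]+t[:,None]*n
        v=cv2.remap(g,p[:,0:1].astype(np.float32),p[:,1:2].astype(np.float32),cv2.INTER_LINEAR,borderMode=cv2.BORDER_REPLICATE)[:,0]
        i=np.argmax(np.abs(np.gradient(v)));out.append(p[i])
    return np.array(out)
def seg(a,b,n=15): return [np.array(a)+(np.array(b)-np.array(a))*k/(n-1) for k in range(n)]
def wline(c,pts,z):
    W=np.array([ray(c,u,v,z)[:2] for u,v in pts])
    vx,vy,x0,y0=cv2.fitLine(W.astype(np.float32),cv2.DIST_HUBER,0,.01,.01).ravel()
    a=np.degrees(np.arctan2(vy,vx))
    return np.array([x0,y0]),np.array([vx,vy]),a
def inter(l1,l2):
    A=np.array([l1[1],-l2[1]]).T;t=np.linalg.solve(A,l2[0]-l1[0]);return l1[0]+t[0]*l1[1]
E
python3 - <<'E'
from h import *
c=load("wrist1");im=c["image"]
L={}
L["near"]=wline(c,edge_pts(im,seg((320,227),(470,227)),(0,1),5),12)
L["right"]=wline(c,edge_pts(im,seg((508,15),(496,110)),(1,0),6),12)
L["sideouttop"]=wline(c,edge_pts(im,seg((147,12),(166,215)),(1,0),5),26)
L["sideintop"]=wline(c,edge_pts(im,seg((164,12),(181,180)),(1,0),4),26)
L["backtop"]=wline(c,edge_pts(im,seg((180,5),(400,5)),(0,1),4),26)
for k,v in L.items(): print(k,v[0].round(1),v[2].round(2))
def nodes(pts):
    l=[wline(c,edge_pts(im,seg(np.array(p)*.88+np.array(q)*.12,np.array(q)*.88+np.array(p)*.12),(np.array(q)-p)[::-1]*[1,-1],5),32) for p,q in zip(pts,pts[1:]+pts[:1])]
    return l
l=nodes([(203,75),(328,48),(345,134),(226,160)])
print([round(float(x[2]),2) for x in l]);P=[inter(l[i-1],l[i]) for i in range(4)]
print(np.round(P,1),np.mean(P,0).round(1),[np.linalg.norm(P[i]-P[i-1]).round(1) for i in range(4)])
print("nearright",inter(L["near"],L["right"]),"back/side inner top",inter(L["backtop"],L["sideintop"]),"sideout/near", inter(L["sideouttop"],L["near"]))
print("clamp face pts z41.5",ray(c,411,44,41.5),ray(c,443,44,41.5))
print("petri",ray(c,216,202,26),"vial",ray(c,437,207,54))
E
```

```text
near [ 455.9 -181.9] -78.26
right [ 633.5 -247.8] 11.76
sideouttop [519.7  79.1] 11.84
sideintop [533.   66.9] 12.0
backtop [649.4 -36.5] -78.12
[-65.81, 24.64, -65.26, 24.27]
[[ 566.8   37.7]
 [ 617.2  -74.5]
 [ 542.7 -108.7]
 [ 491.     3.6]] [554.4 -35.5] [np.float32(83.1), np.float32(123.1), np.float32(81.9), np.float32(123.6)]
nearright [ 476.44394 -280.51263] back/side inner top [623.5626   86.17482] sideout/near [406.63287   55.352028]
clamp face pts z41.5 [ 633.82390279 -149.70711956   41.5       ] [ 640.07856674 -178.48752602   41.5       ]
petri [445.87718547   8.2730389   26.        ] vial [ 494.02387091 -212.87194986   54.        ]
```

Stage centre is about (556.7,-80.3), yaw 11.9°. In the stage frame the plate is at about (7,44) with a relative yaw of 12.5°. The petri dish is at (-90,110). I'll lower two partly opened fingers behind the plate's near long side, keeping clear of the dish.

>>> {"name": "carry_out", "arguments": {
  "xyz": [
    [0.48,-0.55,0],
    [0,0,0.6],
    [0,0,0.9],
    [0,0,0.9],
    [0,0,0.9],
    [0,0,0.6],
    [0,0,0.2],
    [0,0,0]
  ],
  "dr": [
    [0,0,0.047],
    [0,0,0],
    [0,0,0],
    [0,0,0],
    [0,0,0],
    [0,0,0],
    [0,0,0],
    [0,0,0]
  ],
  "gripper": 0.1
}}

```text
time: 2.7
tool_pos: [494.7, -62.7, 50.8]
tcp_rot: [-3.141, 0.0, 0.206]
contact_force: [0.3, -0.4, 0.0]
grip_width: 50.4
```

```bash
cat > st.py <<'E'
import sys
from plant import get_obs,capture
from h import *
C=np.array([556.7,-80.3]);th=.2075
R=np.array([[np.cos(th),-np.sin(th)],[np.sin(th),np.cos(th)]])
def state():
    o=get_obs();p=o["tool_pos"];s=R.T@(p[:2]-C)
    print("t",round(o["time"],2),"p",p.round(1),"stage",s.round(1),"rot",np.round(o["tcp_rot"],4),"F",(R.T@o["contact_force"][:2]).round(1),o["contact_force"][2].round(1),"w",round(o["grip_width"],1))
def snap(cam,name):
    c=capture(cam);cv2.imwrite(f"pics/{name}.png",c["image"]);np.save(f"pics/{name}.npy",c,allow_pickle=True);return c
E
python3 - <<'E'
from st import *
snap("wrist","w2");c=snap("side","s2");crop(c,260,180,125,115,5,"pics/s2c.png");state()
E
```

```text
t 2.8 p [495.6 -62.8  52.1] stage [-56.2  29.7] rot [ 3.1403e+00 -2.4000e-03  2.0650e-01] F [ 0.  -0.8] 0.8 w 50.5
```

View pics/w2.png

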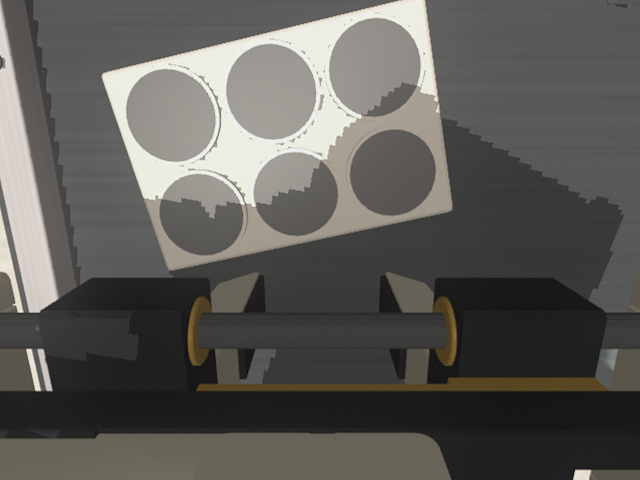

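View pics/s2c.png

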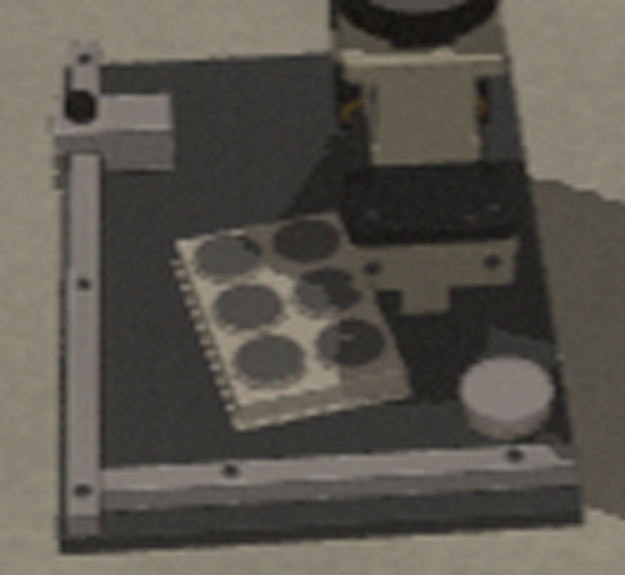

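>>> {"name": "carry_out", "arguments": {
  "xyz": [
    [0,0,0.1],
    [0,0,0.08],
    [0,0,0]
  ],
  "dr": [
    [0,0,-0.01],
    [0,0,0],
    [0,0,0]
  ]
}}

```text
time: 3.18
tool_pos: [494.4, -62.3, 39.8]
tcp_rot: [-3.141, 0.0, 0.208]
contact_force: [0.0, -0.5, -1.1]
grip_width: 50.3
```

>>> {"name": "carry_out", "arguments": {
  "xyz": [
    [0.07,0,0],
    [0.1,0,0],
    [0.1,0,0],
    [0.1,0,0],
    [0.1,0,0],
    [0.1,0,0],
    [0.1,0,0],
    [0.07,0,0]
  ],
  "dr": [
    [0,0,0],
    [0,0,0],
    [0,0,0],
    [0,0,0],
    [0,0,0],
    [0,0,0],
    [0,0,0],
    [0,0,0]
  ]
}}

```text
time: 4.18
tool_pos: [538.4, -53.2, 39.9]
tcp_rot: [3.141, -0.0, 0.208]
contact_force: [-1.7, 0.0, 1.4]
grip_width: 50.8
```

```bash
python3 - <<'E'
from st import *
state();snap("wrist","w3");c=snap("side","s3");crop(c,260,180,125,115,5,"pics/s3c.png")
E
```

```text
t 4.17 p [538.4 -53.2  39.9] stage [-12.3  30.3] rot [ 3.1414 -0.      0.2079] F [-1.6  0.4] 1.4 w 50.8
```

View pics/w3.png

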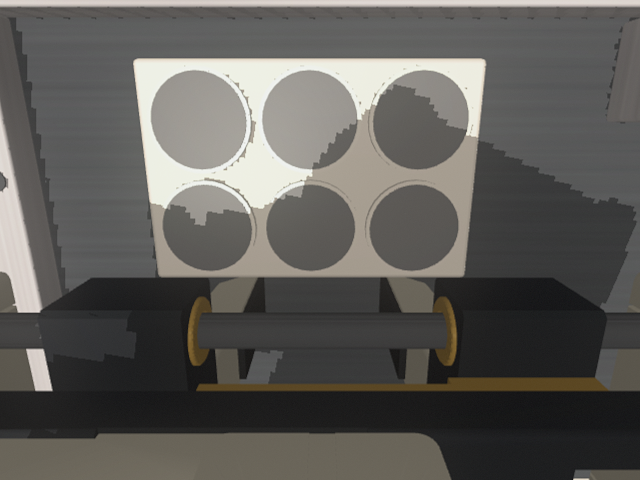

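View pics/s3c.png

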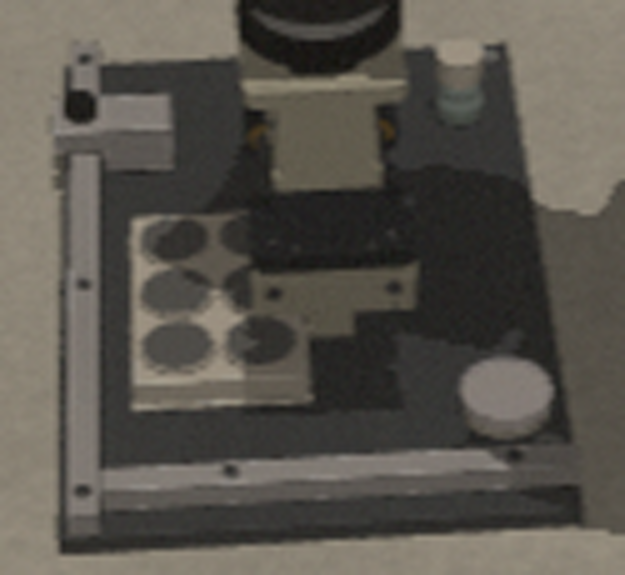

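The plate has swung square to the rail (its edges are level at rows 60 and 275), about 17 mm short of it. I'll go on, then creep.

>>> {"name": "carry_out", "arguments": {
  "xyz": [
    [0.08,0,0],
    [0.08,0,0],
    [0.06,0,0],
    [0.03,0,0],
    [0.02,0,0],
    [0,0,0]
  ],
  "dr": [
    [0,0,0],
    [0,0,0],
    [0,0,0],
    [0,0,0],
    [0,0,0],
    [0,0,0]
  ]
}}

```text
time: 5.03
tool_pos: [553.2, -50.0, 39.9]
tcp_rot: [-3.141, 0.001, 0.208]
contact_force: [-3.5, -2.0, 3.1]
grip_width: 50.3
```

>>> {"name": "carry_out", "arguments": {
  "xyz": [
    [0.02,0,0],
    [0.01,0,0]
  ],
  "dr": [
    [0,0,0],
    [0,0,0]
  ]
}}

```text
time: 5.28
tool_pos: [553.3, -50.0, 39.9]
tcp_rot: [-3.141, 0.005, 0.208]
contact_force: [-12.0, -4.0, 9.8]
grip_width: 50.1
```

```bash
python3 - <<'E'
from st import *
state();snap("wrist","w4")
E
```

```text
t 5.28 p [553.3 -50.   39.9] stage [ 2.9 30.4] rot [-3.1409  0.0052  0.2082] F [-12.6  -1.4] 9.8 w 50.1
```

View pics/w4.png

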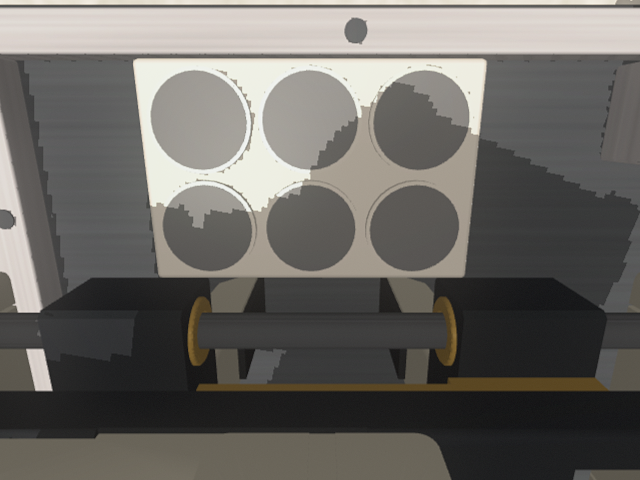

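It's flush with the back rail: 12 N of reaction, and the rail edge at row 55 meets the plate edge at row 60. Next I'll back off, lift, shut the fingers and go round to the plate's right short side.

>>> {"name": "carry_out", "arguments": {
  "xyz": [
    [-0.08,0,0],
    [-0.1,0,0],
    [0,0,-0.3],
    [0,0,-0.4],
    [0,0.5,0],
    [0.4,0.6,0],
    [0.7,0.33,0],
    [0,0,0]
  ],
  "dr": [
    [0,0,0],
    [0,0,0],
    [0,0,0],
    [0,0,0],
    [0,0,0],
    [0,0,0],
    [0,0,0],
    [0,0,0]
  ],
  "gripper": 0.1
}}

```text
time: 6.32
tool_pos: [629.7, -123.1, 81.6]
tcp_rot: [3.14, -0.003, 0.207]
contact_force: [-0.2, -0.4, -0.9]
grip_width: 50.3
```

>>> {"name": "carry_out", "arguments": {
  "xyz": [
    [0,0,0],
    [0,0,0],
    [0,0,0],
    [0,0,0]
  ],
  "dr": [
    [0,0,0],
    [0,0,0],
    [0,0,0],
    [0,0,0]
  ],
  "gripper": -1
}}

```text
time: 6.82
tool_pos: [627.2, -121.9, 82.2]
tcp_rot: [3.141, -0.0, 0.208]
contact_force: [-0.4, -0.3, -0.2]
grip_width: 15.0
```

```bash
python3 - <<'E'
from st import *
snap("wrist","w5");c=snap("side","s5");crop(c,260,180,125,115,5,"pics/s5c.png");c=snap("scene","c5");crop(c,225,230,170,135,4.5,"pics/c5c.png");state()
E
```

```text
t 6.97 p [ 627.3 -122.    82. ] stage [ 60.5 -55.4] rot [ 3.1414e+00 -1.0000e-04  2.0790e-01] F [ 0.3 -0.2] -0.4 w 3.7
```

View pics/w5.png

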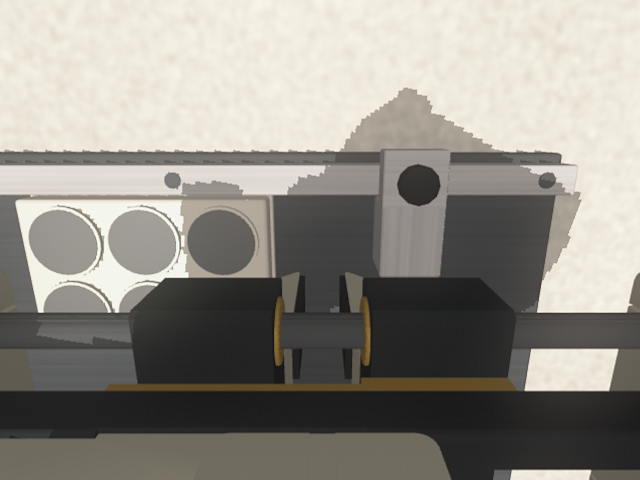

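View pics/c5c.png

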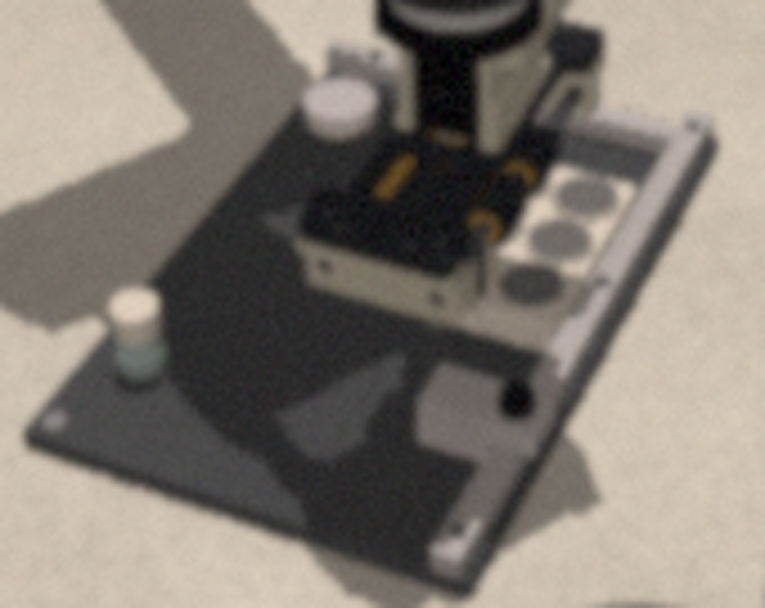

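View pics/s5c.png

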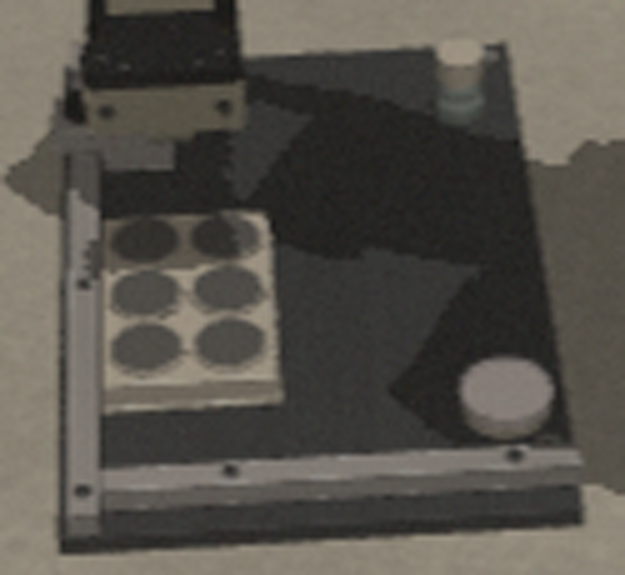

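The plate is flush to the back rail and the fingers are beside its right end. I'll measure the plate's right face and the stop's face before going down.

```bash
python3 - <<'E'
from st import *
c=load("w5")
for n,u,v,z in (("plate br",271,197,32),("plate br skirt",275,197,14),("clamp l",382,150,41.5),("clamp l2",380,276,41.5),("clamp r",447,276,41.5),("railfront",320,195,26),("rail end",577,166,26)):
    print(n,(R.T@(ray(c,u,v,z)[:2]-C)).round(1))
state()
E
```

```text
plate br [ 99.6 -30.3]
plate br skirt [ 96.6 -30.1]
clamp l [122.3 -81.6]
clamp l2 [ 62.5 -83.1]
clamp r [  62.5 -115.5]
railfront [ 99.6 -54. ]
rail end [ 113.8 -179.6]
t 6.97 p [ 627.3 -122.    82. ] stage [ 60.5 -55.4] rot [ 3.1414e+00 -1.0000e-04  2.0790e-01] F [ 0.3 -0.2] -0.4 w 3.7
```

>>> {"name": "carry_out", "arguments": {
  "xyz": [
    [-0.07,0,0.1],
    [0,0,0.3],
    [0,0,0.25],
    [0,0,0.05],
    [0,0,0]
  ],
  "dr": [
    [0,0,0],
    [0,0,0],
    [0,0,0],
    [0,0,0],
    [0,0,0]
  ]
}}

```text
time: 7.6
tool_pos: [623.2, -122.9, 39.4]
tcp_rot: [-3.141, 0.001, 0.208]
contact_force: [0.1, 0.4, 0.5]
grip_width: 0.6
```

>>> {"name": "carry_out", "arguments": {
  "xyz": [
    [0,-0.07,0],
    [0,-0.1,0],
    [0,-0.1,0],
    [0,-0.1,0],
    [0,-0.1,0],
    [0,-0.1,0],
    [0,-0.1,0],
    [0,-0.08,0]
  ],
  "dr": [
    [0,0,0],
    [0,0,0],
    [0,0,0],
    [0,0,0],
    [0,0,0],
    [0,0,0],
    [0,0,0],
    [0,0,0]
  ]
}}

```text
time: 8.6
tool_pos: [613.9, -78.5, 40.0]
tcp_rot: [3.141, -0.0, 0.208]
contact_force: [0.2, -1.7, 2.0]
grip_width: 0.6
```

```bash
python3 - <<'E'
from st import *
state();snap("wrist","w6");c=snap("side","s6");crop(c,260,180,125,115,5,"pics/s6c.png")
E
```

```text
t 8.6 p [613.9 -78.5  40. ] stage [ 56.4 -10.1] rot [ 3.1414e+00 -2.0000e-04  2.0790e-01] F [-0.2 -1.7] 2.0 w 0.6
```

View pics/w6.png

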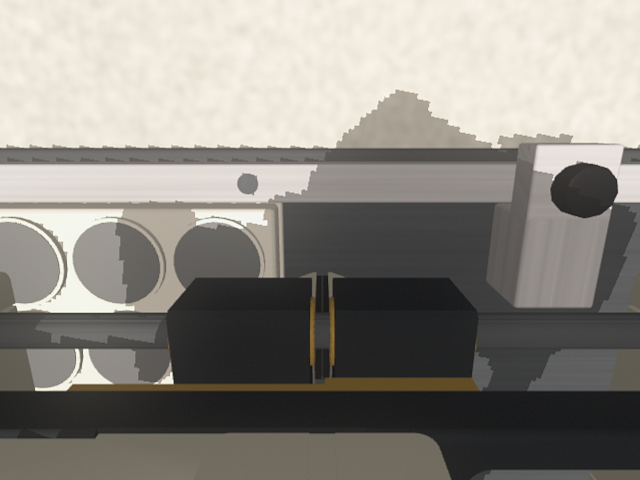

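View pics/s6c.png

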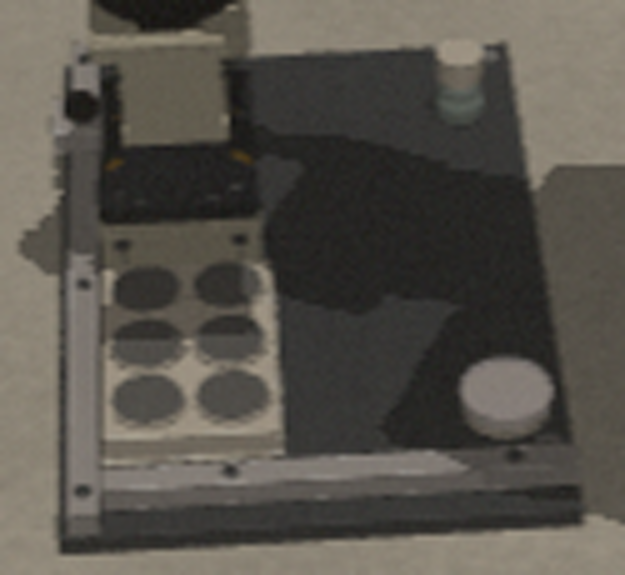

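It slides straight along the back rail, with about 13 mm left to the side rail.

>>> {"name": "carry_out", "arguments": {
  "xyz": [
    [0,-0.06,0],
    [0,-0.06,0],
    [0,-0.05,0],
    [0,-0.02,0],
    [0,-0.02,0],
    [0,0,0]
  ],
  "dr": [
    [0,0,0],
    [0,0,0],
    [0,0,0],
    [0,0,0],
    [0,0,0],
    [0,0,0]
  ]
}}

```text
time: 9.45
tool_pos: [611.2, -66.4, 39.8]
tcp_rot: [-3.141, 0.0, 0.208]
contact_force: [0.1, 0.7, 0.1]
grip_width: 0.3
```

```bash
python3 - <<'E'
from st import *
state()
E
```

```text
t 9.45 p [611.2 -66.4  39.8] stage [56.2  2.4] rot [-3.1413e+00  3.0000e-04  2.0790e-01] F [0.2 0.7] 0.1 w 0.3
```

>>> {"name": "carry_out", "arguments": {
  "xyz": [
    [0,-0.02,0],
    [0,-0.02,0]
  ],
  "dr": [
    [0,0,0],
    [0,0,0]
  ]
}}

```text
time: 9.7
tool_pos: [610.9, -64.6, 39.9]
tcp_rot: [3.141, -0.0, 0.208]
contact_force: [-0.6, -4.5, -0.8]
grip_width: 0.4
```

>>> {"name": "carry_out", "arguments": {
  "xyz": [
    [0,-0.02,0],
    [0,-0.01,0]
  ],
  "dr": [
    [0,0,0],
    [0,0,0]
  ]
}}

```text
time: 9.95
tool_pos: [611.0, -64.4, 40.3]
tcp_rot: [3.138, -0.001, 0.208]
contact_force: [-0.1, -10.4, 0.8]
grip_width: 0.5
```

The plate is seated against the side rail (10 N). I'll back away and look from above.

>>> {"name": "carry_out", "arguments": {
  "xyz": [
    [0,0.07,0],
    [0,0.15,0],
    [0,0,-0.6],
    [0,0,-0.9],
    [-0.6,-0.3,-0.6],
    [-0.8,-0.5,-0.3],
    [-0.1,0,0],
    [0,0,0]
  ],
  "dr": [
    [0,0,0],
    [0,0,0],
    [0,0,0],
    [0,0,0],
    [0,0,0],
    [0,0,0],
    [0,0,0],
    [0,0,0]
  ]
}}

```text
time: 10.95
tool_pos: [515.7, -47.3, 184.3]
tcp_rot: [3.141, -0.001, 0.208]
contact_force: [0.7, -1.1, 0.8]
grip_width: 0.2
```

```bash
python3 - <<'E'
from st import *
c=snap("wrist","w7");state();c=snap("side","s7");crop(c,260,180,125,115,5,"pics/s7c.png")
E
```

```text
t 11.0 p [516.1 -47.4 183.9] stage [-32.9  40.5] rot [ 3.1413e+00 -8.0000e-04  2.0740e-01] F [ 0.7 -0.6] 0.4 w 0.4
```

View pics/w7.png

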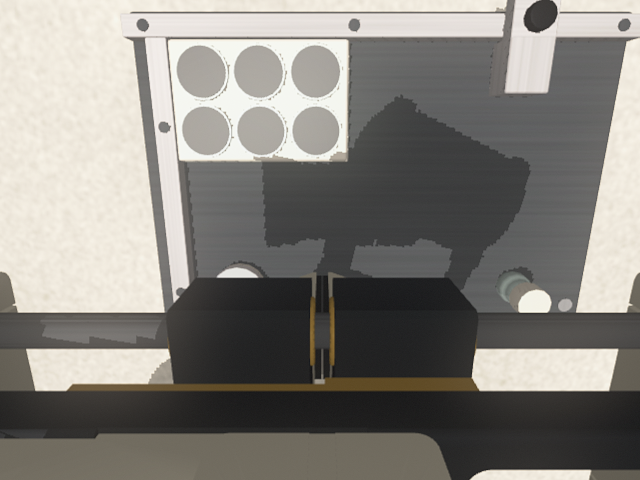

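View pics/s7c.png

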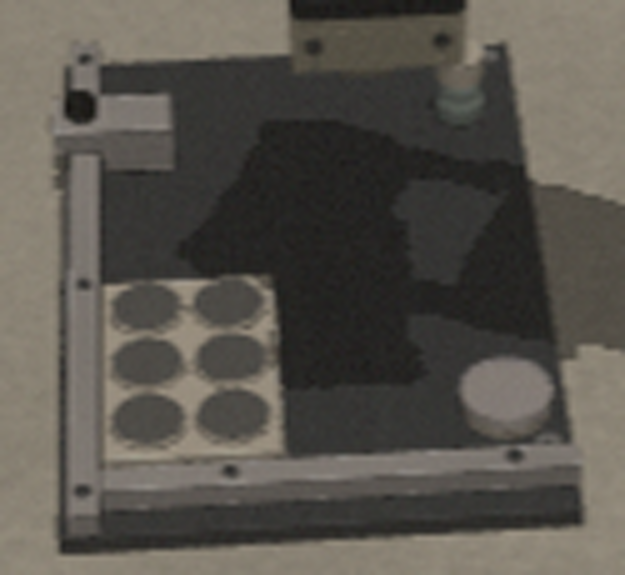

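The plate sits in the corner (wrist rows 39–161, columns 168–348). I'll check its angle and gaps numerically.

```bash
python3 - <<'E'
from st import *
c=load("w7");im=c["image"]
def f(n,a,b,d,z,h=4):
    l=wline(c,edge_pts(im,seg(a,b,25),d,h),z);print(n,"angle rel",round((l[2]-np.degrees(th)+45)%90-45,2),"stage pt",(R.T@(l[0]-C)).round(1))
f("backrail top front",(370,38),(480,38),(0,1),26)
f("backrail top rear",(160,13),(480,13),(0,1),26)
f("plate near",(185,161),(250,161),(0,1),32)
f("plate right",(348,50),(348,150),(1,0),32)
f("plate back",(180,40),(340,40),(0,1),32,3)
f("plate left",(168,50),(177,150),(1,0),32,3)
f("side rail outer top",(148,50),(171,270),(1,0),26)
f("side inner top",(183,180),(188,260),(1,0),26)
f("clamp outer?",(553,50),(549,90),(1,0),41.5)
f("clamp face",(511,50),(506,90),(1,0),41.5,3)
f("clamp nearend",(510,93),(545,93),(0,1),41.5,4)
E
```

```text
backrail top front angle rel -0.02 stage pt [ 99.6 -30.5]
backrail top rear angle rel -0.02 stage pt [115.6  13.2]
plate near angle rel -0.03 stage pt [ 15.9 115.4]
plate right angle rel -0.17 stage pt [61.9 23. ]
plate back angle rel -0.02 stage pt [96.5 90.4]
plate left angle rel 0.03 stage pt [ 52.3 145.6]
side rail outer top angle rel -0.04 stage pt [  9.3 163.6]
side inner top angle rel -0.28 stage pt [-33.6 149.1]
clamp outer? angle rel -0.28 stage pt [  76.3 -111.5]
clamp face angle rel 0.16 stage pt [ 75.7 -82.2]
clamp nearend angle rel -0.03 stage pt [ 61.8 -99.1]
```

The plate is parallel to both rails within about 0.2°, and its position matches home within about 1 mm. A gentle second push towards the back rail will seat it in x after the sideways slide.

>>> {"name": "carry_out", "arguments": {
  "xyz": [
    [0.2,-0.4,0],
    [0.12,-0.32,0.2],
    [0,0,0.6],
    [0,0,0.6],
    [0,0,0.6],
    [0,0,0.3],
    [0,0,0.1],
    [0,0,0]
  ],
  "dr": [
    [0,0,0],
    [0,0,0],
    [0,0,0],
    [0,0,0],
    [0,0,0],
    [0,0,0],
    [0,0,0],
    [0,0,0]
  ],
  "gripper": 0.1
}}

```text
time: 12.05
tool_pos: [525.6, -0.9, 39.5]
tcp_rot: [-3.141, 0.0, 0.208]
contact_force: [0.4, 0.3, -0.2]
grip_width: 50.4
```

```bash
python3 - <<'E'
from st import *
state()
E
```

```text
t 12.05 p [525.6  -0.9  39.5] stage [-14.1  84.1] rot [-3.1415e+00  5.0000e-04  2.0760e-01] F [0.4 0.2] -0.2 w 50.4
```

>>> {"name": "carry_out", "arguments": {
  "xyz": [
    [0.08,0,0],
    [0.08,0,0],
    [0.06,0,0],
    [0.03,0,0],
    [0.02,0,0],
    [0.02,0,0],
    [0,0,0]
  ],
  "dr": [
    [0,0,0],
    [0,0,0],
    [0,0,0],
    [0,0,0],
    [0,0,0],
    [0,0,0],
    [0,0,0]
  ]
}}

```text
time: 12.92
tool_pos: [542.0, 2.8, 39.9]
tcp_rot: [-3.142, 0.0, 0.208]
contact_force: [-1.0, -0.8, 0.4]
grip_width: 50.4
```

>>> {"name": "carry_out", "arguments": {
  "xyz": [
    [0.02,0,0],
    [0.01,0,0]
  ],
  "dr": [
    [0,0,0],
    [0,0,0]
  ]
}}

```text
time: 13.18
tool_pos: [542.1, 2.9, 39.8]
tcp_rot: [-3.141, 0.004, 0.208]
contact_force: [-7.3, -3.1, 6.7]
grip_width: 50.4
```

```bash
python3 - <<'E'
from st import *
state()
E
```

```text
t 13.18 p [542.1   2.9  39.8] stage [ 2.9 84.4] rot [-3.1411  0.0042  0.208 ] F [-7.8 -1.5] 6.7 w 50.4
```

It's still seated at the same contact point. Now I'll retreat, lift over, and go to the outer end of the sliding stop.

>>> {"name": "carry_out", "arguments": {
  "xyz": [
    [-0.08,0,0],
    [-0.15,0,0],
    [0,0,-0.5],
    [0,0,-0.7],
    [0.2,0.6,0],
    [0.3,0.8,0],
    [0.3,0.8,0],
    [0.3,0.8,0]
  ],
  "dr": [
    [0,0,0],
    [0,0,0],
    [0,0,0],
    [0,0,0],
    [0,0,0],
    [0,0,0],
    [0,0,0],
    [0,0,0]
  ]
}}

```text
time: 14.18
tool_pos: [632.6, -163.5, 112.0]
tcp_rot: [3.141, -0.0, 0.208]
contact_force: [0.2, -0.2, 0.3]
grip_width: 50.4
```

>>> {"name": "carry_out", "arguments": {
  "xyz": [
    [0.4,0.75,0],
    [0.1,0.1,0],
    [0,0,0],
    [0,0,0],
    [0,0,0],
    [0,0,0]
  ],
  "dr": [
    [0,0,0],
    [0,0,0],
    [0,0,0],
    [0,0,0],
    [0,0,0],
    [0,0,0]
  ],
  "gripper": -1
}}

```text
time: 14.92
tool_pos: [671.9, -205.2, 112.4]
tcp_rot: [3.141, -0.0, 0.209]
contact_force: [-0.5, -0.3, 0.7]
grip_width: 0.4
```

```bash
python3 - <<'E'
from st import *
state();c=snap("wrist","w8")
c=snap("side","s8");crop(c,260,180,125,115,5,"pics/s8c.png")
E
```

```text
t 14.93 p [ 671.9 -205.2  112.4] stage [  87.  -145.9] rot [ 3.1414e+00 -2.0000e-04  2.0860e-01] F [-0.6 -0.2] 0.7 w 0.4
```

View pics/w8.png

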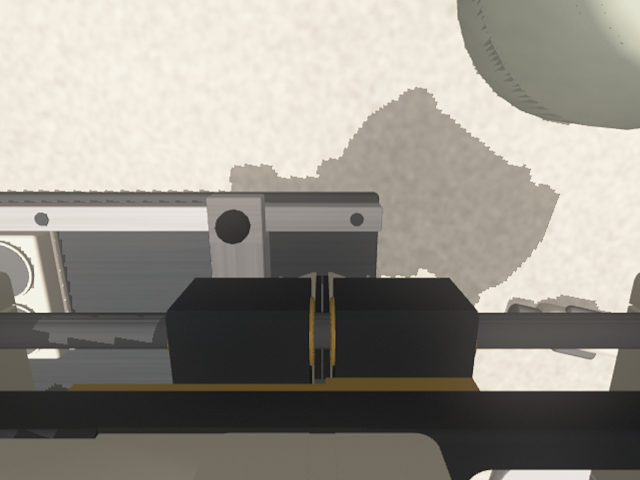

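View pics/s8c.png

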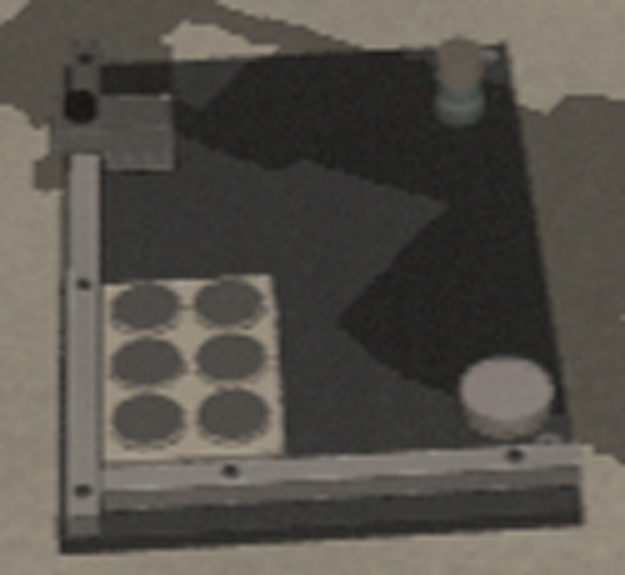

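```bash
python3 - <<'E'
from st import *
c=load("w8")
for n,u,v,z in (("pot",461,20,60),("pot",540,122,60),("pot",630,128,60),("pot",540,122,100),("clampR",265,215,41.5)):
    print(n,z,(R.T@(ray(c,u,v,z)[:2]-C)).round(1))
E
```

```text
pot 60 [ 203.8 -206.2]
pot 60 [ 161.1 -247. ]
pot 60 [ 158.4 -289.4]
pot 100 [ 160.4 -225.4]
clampR 41.5 [ 112.8 -114.7]
```

The fingers are clear of the pot and of the stop's end at stage y ≈ -113. Going down.

>>> {"name": "carry_out", "arguments": {
  "xyz": [
    [-0.13,0,0.1],
    [0,0,0.4],
    [0,0,0.4],
    [0,0,0.25],
    [0,0,0.05],
    [0,0,0]
  ],
  "dr": [
    [0,0,0],
    [0,0,0],
    [0,0,0],
    [0,0,0],
    [0,0,0],
    [0,0,0]
  ]
}}

```text
time: 15.78
tool_pos: [664.7, -207.6, 40.4]
tcp_rot: [3.141, -0.001, 0.208]
contact_force: [0.6, 0.3, 0.3]
grip_width: 0.6
```

>>> {"name": "carry_out", "arguments": {
  "xyz": [
    [0,-0.1,0],
    [0,-0.15,0],
    [0,-0.1,0],
    [0,-0.1,0],
    [0,-0.15,0],
    [0,-0.15,0],
    [0,-0.15,0],
    [0,-0.15,0]
  ],
  "dr": [
    [0,0,0],
    [0,0,0],
    [0,0,0],
    [0,0,0],
    [0,0,0],
    [0,0,0],
    [0,0,0],
    [0,0,0]
  ]
}}

```text
time: 16.77
tool_pos: [651.3, -145.2, 40.0]
tcp_rot: [3.141, -0.0, 0.208]
contact_force: [0.6, -1.5, 1.2]
grip_width: 0.4
```

```bash
python3 - <<'E'
from st import *
state();c=snap("wrist","w9")
E
```

```text
t 16.77 p [ 651.3 -145.2   40. ] stage [ 79.3 -83. ] rot [ 3.1414e+00 -2.0000e-04  2.0800e-01] F [ 0.3 -1.6] 1.2 w 0.4
```

View pics/w9.png

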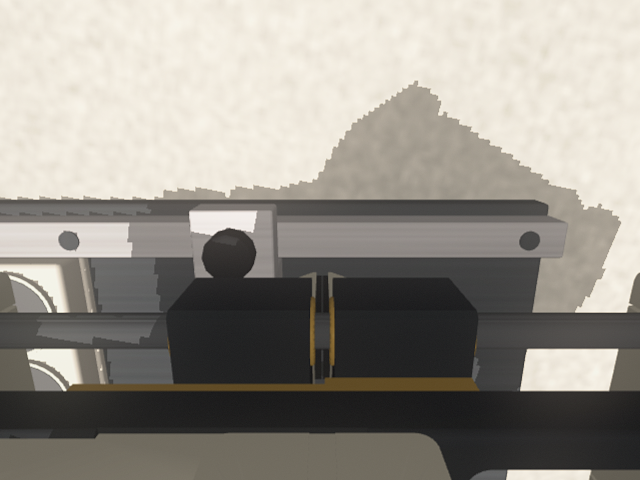

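The stop is sliding, with about 57 mm to go.

>>> {"name": "carry_out", "arguments": {
  "xyz": [
    [0,-0.13,0],
    [0,-0.13,0],
    [0,-0.13,0],
    [0,-0.13,0],
    [0,-0.12,0],
    [0,-0.1,0],
    [0,-0.05,0],
    [0,0,0]
  ],
  "dr": [
    [0,0,0],
    [0,0,0],
    [0,0,0],
    [0,0,0],
    [0,0,0],
    [0,0,0],
    [0,0,0],
    [0,0,0]
  ]
}}

```text
time: 17.82
tool_pos: [641.3, -99.0, 39.8]
tcp_rot: [-3.141, 0.001, 0.208]
contact_force: [0.2, -1.5, -0.2]
grip_width: 0.3
```

```bash
python3 - <<'E'
from st import *
state();c=snap("wrist","w10")
E
```

```text
t 17.82 p [641.3 -99.   39.8] stage [ 78.9 -35.7] rot [-3.141e+00  8.000e-04  2.081e-01] F [-0.1 -1.5] -0.2 w 0.3
```

View pics/w10.png

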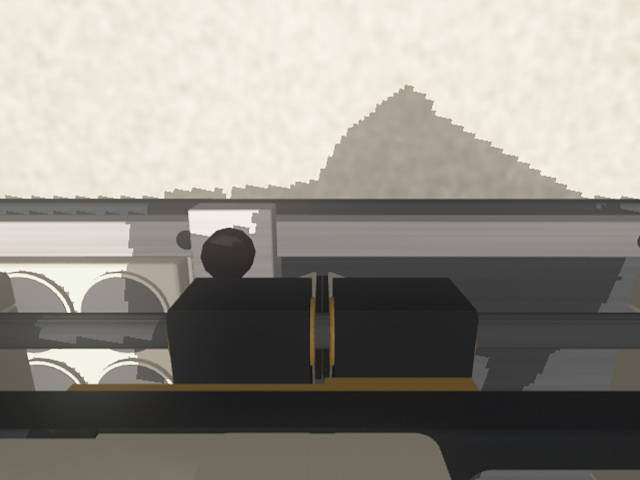

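About 9 mm left: the stop's face is near column 190 and the plate's edge is hidden just beside it. I'll creep.

>>> {"name": "carry_out", "arguments": {
  "xyz": [
    [0,-0.05,0],
    [0,-0.04,0],
    [0,-0.02,0],
    [0,-0.02,0],
    [0,0,0]
  ],
  "dr": [
    [0,0,0],
    [0,0,0],
    [0,0,0],
    [0,0,0],
    [0,0,0]
  ]
}}

```text
time: 18.5
tool_pos: [640.0, -91.7, 39.9]
tcp_rot: [-3.141, 0.0, 0.208]
contact_force: [-0.3, -0.7, -0.2]
grip_width: 0.1
```

>>> {"name": "carry_out", "arguments": {
  "xyz": [
    [0,-0.02,0],
    [0,-0.01,0]
  ],
  "dr": [
    [0,0,0],
    [0,0,0]
  ]
}}

```text
time: 18.75
tool_pos: [639.7, -90.1, 40.0]
tcp_rot: [3.141, -0.0, 0.208]
contact_force: [0.2, -3.0, -0.6]
grip_width: 0.3
```

```bash
python3 - <<'E'
from st import *
state()
E
```

```text
t 18.75 p [639.7 -90.1  40. ] stage [ 79.2 -26.7] rot [ 3.1413e+00 -2.0000e-04  2.0780e-01] F [-0.4 -3. ] -0.6 w 0.3
```

>>> {"name": "carry_out", "arguments": {
  "xyz": [
    [0,-0.01,0],
    [0,-0.01,0]
  ],
  "dr": [
    [0,0,0],
    [0,0,0]
  ]
}}

```text
time: 19.0
tool_pos: [639.7, -89.9, 40.0]
tcp_rot: [3.14, -0.0, 0.208]
contact_force: [-0.1, -7.7, -2.0]
grip_width: 0.6
```

>>> {"name": "carry_out", "arguments": {
  "xyz": [
    [0,-0.01,0],
    [0,0,0]
  ],
  "dr": [
    [0,0,0],
    [0,0,0]
  ]
}}

```text
time: 19.25
tool_pos: [639.6, -89.9, 40.0]
tcp_rot: [3.139, -0.001, 0.208]
contact_force: [-0.1, -7.1, -2.3]
grip_width: 0.5
```

The stop is bottomed against the plate (force rose to 7.7 N with no further motion). I'll retreat and check.

>>> {"name": "carry_out", "arguments": {
  "xyz": [
    [0,0.08,0],
    [0,0.2,0],
    [0,0,-0.6],
    [0,0,-0.9],
    [-0.7,-0.2,-0.6],
    [-0.9,-0.3,-0.3],
    [-0.4,-0.1,0],
    [0,0,0]
  ],
  "dr": [
    [0,0,0],
    [0,0,0],
    [0,0,0],
    [0,0,0],
    [0,0,0],
    [0,0,0],
    [0,0,0],
    [0,0,0]
  ]
}}

```text
time: 20.25
tool_pos: [517.0, -94.4, 184.8]
tcp_rot: [3.141, -0.001, 0.207]
contact_force: [0.4, 0.0, -0.2]
grip_width: 0.2
```

```bash
python3 - <<'E'
from st import *
c=snap("wrist","w11");state();d=snap("side","s11");crop(d,260,180,125,115,5,"pics/s11c.png")
d=snap("scene","c11");crop(d,225,230,170,135,4.5,"pics/c11c.png")
E
```

```text
t 20.3 p [518.2 -94.6 184.6] stage [-40.6  -6.1] rot [ 3.1411e+00 -1.5000e-03  2.0720e-01] F [ 0.1 -0.1] 0.6 w 0.5
```

View pics/w11.png

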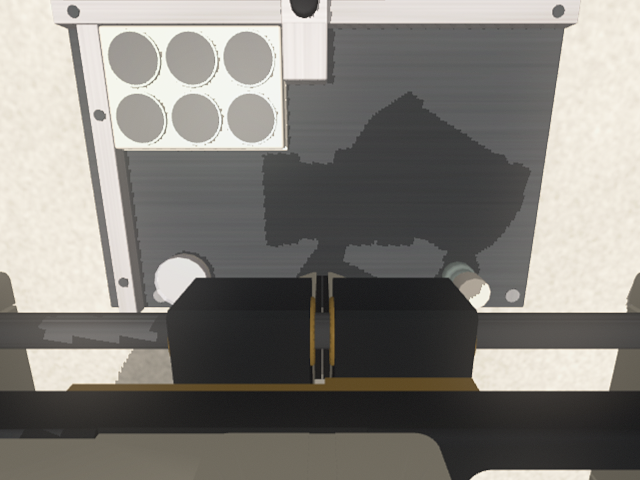

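View pics/s11c.png

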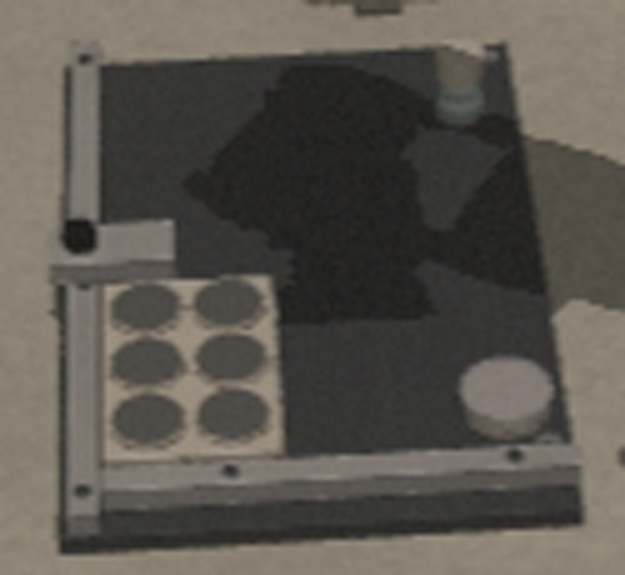

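View pics/c11c.png

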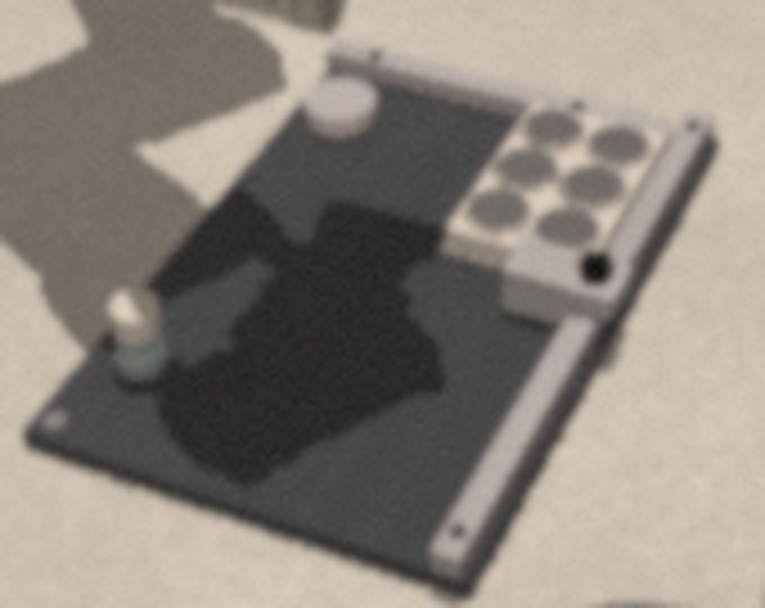

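The plate is trapped: the stop's face at column 282 touches the plate's right end, and the petri dish and vial haven't moved. One last numeric check.

```bash
python3 - <<'E'
from st import *
c=load("w11");im=c["image"]
def f(n,a,b,d,z,h=4):
    l=wline(c,edge_pts(im,seg(a,b,25),d,h),z);print(n,"angle rel",round((l[2]-np.degrees(th)+45)%90-45,2),"stage pt",(R.T@(l[0]-C)).round(1))
f("rail top front",(340,24),(520,24),(0,1),26)
f("plate near",(125,149),(255,149),(0,1),32)
f("plate right",(286,90),(287,140),(1,0),32)
f("plate back",(110,26),(275,26),(0,1),32,3)
f("plate left",(101,40),(114,140),(1,0),32,3)
f("clamp outer",(330,20),(327,75),(1,0),41.5)
f("clamp face",(282,35),(283,75),(1,0),41.5,3)
E
```

```text
rail top front angle rel -0.05 stage pt [ 99.9 -96.9]
plate near angle rel -0.06 stage pt [14.6 92.1]
plate right angle rel -0.38 stage pt [36.6 22.6]
plate back angle rel -0.05 stage pt [96.8 81.5]
plate left angle rel 0.08 stage pt [ 56.7 144.6]
clamp outer angle rel 0.18 stage pt [81.9 -8.3]
clamp face angle rel 0.92 stage pt [75.4 22.4]
```

The stop's face is at stage y = 22.4 mm and the plate's end is at 22.6 mm. The home position calls for 22. The plate is parallel to the rails, so I'm handing it in.

```bash
python3 -c "
from plant import close_job
print(close_job())"
```

```text
the job is handed in; nothing more can be done
None
```

The plate is in the corner of the two rails with the sliding stop against it, and I handed the job in at about 20 s of the 54 s. No verdict was reported.

**What I did:**
1. With two partly opened fingers I pushed the plate square against the back rail.
2. With the fingers shut I slid it along that rail to the side rail.
3. I gave it a light second push towards the back rail.
4. I slid the stop along until it met the plate, then backed the arm clear.

**Contact forces:**

| Contact | Force on the tool |
|---|---|
| Back rail, first push | about 12 N |
| Back rail, second push | about 8 N, stopping at the same position |
| Side rail | about 10 N |
| Stop against plate | about 8 N, with no further motion |

**Last checks:**
- **Angle:** the plate's two long edges measured parallel to the back rail within 0.1°.
- **Stop:** its face measured at stage y 22.4 mm and the plate's end at 22.6 mm, against 22.2 mm for a plate at home.
- **Other objects:** the petri dish and vial look unmoved in the final pictures. I kept the arm clear of the other objects but did not re-measure them.

**Where the checks disagreed:**
- The fits to the plate's right end (0.4°) and the stop's face (0.9°) were less parallel. Both edges are short, so I took this as fitting noise.
- The plate's top edges measured about 2–3 mm inside its nominal size on each side, probably a narrower rim. The camera alone therefore can't rule out a gap of a millimetre or less; that the plate is flush rests on the contact forces.

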